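Offer a test bar to the bend jig and hold it there

TASK

Pick the long pale moulded bar from beside the two short steel packing pieces, lift it over the row of jars and the weight, and hold it level about a centimetre above the two rollers of the bend jig: lying across both rollers, square to them and centred on them both ways. Touch neither the jig nor its tray and leave the packing pieces, jars and weight where they stand; finish holding the bar still in the gripper in that place, so that its position can be checked before it is lowered.

Things in the scene. Friction and masses are not known exactly. Their poses are not given: they have to be found in the camera images.
- test_bar: the long plain pale plastic test bar, 80 x 10 x 8 mm, about 15 g, lying flat on the worktop. Origin: middle of its underside; y axis along its 80 mm length, x across its 10 mm width, z up.
- shim_a: short steel packing piece, 34 x 10 x 8 mm, loose, lying near the bar; must stay where it is. Origin: middle of its underside; y along its length.
- shim_b: short steel packing piece, 30 x 10 x 8 mm, loose, lying near the bar; must stay where it is. Origin: middle of its underside; y along its length.
- grey_jar: closed sample jar, 54 mm across, 75 mm tall, upright, one of the row of three things that stands between the bars and the jig; origin: centre of its underside. Must stay.
- pale_jar: second closed sample jar of the row, 54 mm across, 75 mm tall, upright; origin: centre of its underside. Must stay.
- slotted_weight: round slotted steel weight of the row, 64 mm across, 36 mm tall, 0.9 kg; origin: centre of its underside. Must stay.
- bend_jig: fixed bend jig in a shallow grey tray. Tray 120 (x) x 80 (y) mm, rim 40 mm above the worktop, wall 4 mm. In its middle two pillars carry two level rollers, 12 mm thick, 36 mm long, lying along y at x = +25 and -25 mm; their tops, the highest points, are 62 mm above the worktop. Origin: centre of the tray underside, z up. The bar belongs along the x axis, either way round.
- roller_bed (a point): point midway between the two rollers at the height of their tops (62 mm above the worktop); axes as the jig's: x from roller to roller (the bar's length goes this way), y along the rollers, z up.

How it is judged:
On the way:
1. the bar is lifted in the fingers, higher than the jars (its underside more than 85 mm above the worktop) (height (world z) of test_bar above 0.085 m and contact force between the fingers and test_bar above 0.5 N), for 0.1 s.
At the end, for the whole second after the job is handed in: Bar held still (< 20 mm/s) by the fingers, underside 3 to 17 mm above the roller tops, middle within 8 mm of the bed centre along and across, within 0.14 rad of the jig x axis, level within 0.12 rad, not touching the jig; packing pieces, jars and weight within 12 mm of their start (z of test_bar in the frame of roller_bed between 0.003 and 0.017 m and x of test_bar in the frame of roller_bed between -0.008 and 0.008 m and y of test_bar in the frame of roller_bed between -0.008 and 0.008 m and angle between the y axis of test_bar and the x axis of roller_bed, either way round below 0.14 rad and (angle between test_bar's own z axis and vertical below 0.12 rad or angle between test_bar's own z axis and vertical above 3.0216 rad) and contact force between the fingers and test_bar above 0.5 N and contact force between test_bar and bend_jig below 0.05 N and linear speed of test_bar below 0.02 m/s and distance of each of grey_jar, slotted_weight, pale_jar, shim_a, shim_b from where it was at the start of the episode below 0.012 m); the arm keeps its last pose, push and grip.
It fails at once if the jig or its tray is touched (over 1 N) by the bar or the robot (contact force between any of test_bar, the fingers, the arm and bend_jig above 1 N).
It fails at once if the bar crosses the row lower than the jars' tops (underside below 76 mm between the bars' places and the jig) (world y of test_bar between 0 and 0.12 m and height (world z) of test_bar below 0.076 m).
It fails at once if a jar, the weight or a packing piece is pushed more than 12 mm or tipped (distance of any of grey_jar, slotted_weight, pale_jar, shim_a, shim_b from where it was at the start of the episode above 0.012 m or angle between any of grey_jar, slotted_weight, pale_jar's own z axis and vertical above 0.3 rad).
It also fails if it takes over 48 s, if anything falls off the work surface, if the arm or the gripper's body presses on something with over 40 N, if the wrist force passes 120 N, or if a joint passes its speed limit or range.

ROBOT

A 6-joint arm with a two-finger parallel gripper is mounted at the origin on a cart in front of the work surface, level with it; the furniture and walls round the work are solid. World frame = base frame: x ahead of the robot, y to its left, z up, the work surface at z = 0. Lengths are in m, angles in rad, forces in N, time in s.
With the tool pointing down it reaches from about 0.375 to 0.9 m from the base axis. Payload 3.1 kg.
Tool frame: the origin (TCP) lies at the very end of the fingers, on their centre line; the grasp point (between the pads) lies 19 mm behind it; z points along the fingers, y is the direction in which the jaws open and shut (so a half turn about z gives the same grasp; the last joint's range is limited). The gripper opens to 85 mm and grips with 20 to 120 N. Pads are 22 mm wide; open, the fingers measure 114 mm over their backs; the gripper's body (76 mm by 85 mm) begins 54 mm behind the grasp point. The pads swing forward as they close: fully open they stand 13 mm farther back than shut.
Start: joints at [1.149, 0.527, 1.433, -0, 1.181, -0.178], TCP at [0.151, 0.607, 0.231] pointing down, gripper open.
Joint ranges: [-3.08, 3.08], [-0.75, 2.2], [0.22, 2.44], [-1.43, 4.57], [0, 2.65], [-2.85, 2.85]. Speed limits (rad/s): [2.79, 2.79, 3.14, 3.14, 3.14, 3.14].

INTERFACE

Orientations are given as a unit quaternion [x, y, z, w].
In Python, from station import manip gives the robot as it stands.
- The arm moves only by the tool send_rows, never from a script. Its argument "motion" is a list of rows, each an object with "gripper": the finger opening in mm, from 0 to 85.4; "travel": the shift along the tool's x, y, z in mm, a list of three; "rotation": the turn, a rotation vector about the tool's x, y, z in degrees, a list of three. In form: [{"gripper": gripper, "travel": [x, y, z], "rotation": [ax, ay, az]}, ...]. A call has 1 to 12 rows; each row shifts and turns the commanded pose from where the row before left it, along the tool's axes as they then stand; what a row does not reach is not made up. A row lasts 1/12 s, in which the tool goes at most 41.7 mm and 7.16 degrees, less where a joint would pass 70% of its speed; a pose out of reach is approached as far as the arm can. A call is refused whole if a number of a shift passes 41.7 or a number of a turn 7.16, either way. A call with a gripper value outside its range is refused whole. The fingers move at their own pace and stop on an object; "newtons" is the grip in N (left out, the last holds). Time passes only in rows, so rows that do not move let the fingers close. It gives the time, the measured TCP pose, the force and the opening at its end, in the units of the state.
- manip.sense(): the state, without advancing time (a new reading comes with each control period).
- manip.snapshot(name): name is "scene" or "top"; returns the picture (400x640x3 uint8, red, green, blue); there is no depth.
- manip.calibration(name): a dict with "fx", "fy", "cx", "cy" (pixels), "k1" (the pictures are not rectified: a ray, as slopes to the right and down, at radius r is drawn at 1 + k1 r^2 times it, then the intrinsics apply), "cam_to_world" (4x4, takes a point from camera to world coordinates). Camera axes: x right, y down, z forward; pixel columns grow to the right and rows downward; lengths in m; the calibration is good to about 2 mm. A picture is of the moment at which its call begins. calibration takes no time and is no camera call.
- manip.sign_off(): hands the job in, once; it reports no verdict.
The state is a dict: "t": time; "q": joint angles; "qd": joint speeds; "tau": joint torques, N m; "tcp_pos": TCP position; "tool_rot": TCP orientation; "force": force on the tool from outside, world axes, zero at the start; "ft_torque": the same for the moment, N m; "finger_gap": opening from 0.0 (shut) to 1.0 (fully open).
Only numpy, scipy, OpenCV 4.12 (cv2) and the standard library are available. Lean on these libraries where they do the work, as an engineer would, in place of code of your own. Each camera call takes 0.05 s, during which the arm holds its last target. There are 200 camera calls.

## Working session

There is one attempt and no reset: what is moved stays moved. The work goes in short steps, Python scripts to look and compute and a tool call to move; the robot and the scene stay as the last step left them, time stands still between calls to the robot, and variables do not carry over. Pictures are saved under pics/ and viewed, about 8 in all and at most 12, crops included, and the job is handed in when it is done.

Besides the shell and the picture viewer there is one more tool, called as a command line: name --argument value ..., lists and objects as JSON in quotes. send_rows: Moves the arm, as the interface text tells. Its arguments: {"type":"object","properties":{"motion":{"type":"array","items":{"type":"object","properties":{"gripper":{"type":"number"},"travel":{"type":"array","items":{"type":"number"}},"rotation":{"type":"array","items":{"type":"number"}}}}},"newtons":{"type":"number"}},"required":["motion"]}

```bash
mkdir -p pics
cat > h.py <<'E'
import numpy as np, cv2
from station import manip
def ray(name,u,v):
    c=manip.calibration(name);d=np.array([(u-c['cx'])/c['fx'],(v-c['cy'])/c['fy']]);s=d.copy()
    for _ in range(20): s=d/(1+c['k1']*(s@s))
    T=np.array(c['cam_to_world']);return T[:3,3],T[:3,:3]@np.array([*s,1])
def onz(name,u,v,z):
    o,d=ray(name,u,v);return o+d*(z-o[2])/d[2]
def proj(name,p):
    c=manip.calibration(name);T=np.array(c['cam_to_world']);q=T[:3,:3].T@(np.array(p)-T[:3,3]);s=q[:2]/q[2]
    s=s*(1+c['k1']*(s@s));return s*[c['fx'],c['fy']]+[c['cx'],c['cy']]
E
python3 - <<'E'
from h import *
for n in('top','scene'):
    im=manip.snapshot(n);cv2.imwrite(f'pics/{n}0.png',im[:,:,::-1])
    c=manip.calibration(n);print(n,np.round(np.array(c['cam_to_world']),3).tolist(),c['fx'],c['k1'])
print(manip.sense())
E
```

```text
top [[-0.004, -0.999, 0.044, 0.42], [-1.0, 0.004, 0.008, -0.003], [-0.008, -0.044, -0.999, 1.373], [0.0, 0.0, 0.0, 1.0]] 506.00494508129776 0.04599679377500378
scene [[0.647, -0.38, 0.661, -0.093], [-0.762, -0.3, 0.573, -0.516], [-0.019, -0.875, -0.484, 0.482], [0.0, 0.0, 0.0, 1.0]] 374.10130678915215 0.016949949243661246
{'t': 0.1, 'q': array([ 1.14852101e+00,  5.28363775e-01,  1.43375094e+00, -2.80131828e-05,
        1.18139324e+00, -1.78498179e-01]), 'qd': array([ 0.00048857, -0.00236382, -0.00134205, -0.00243806,  0.00059194,
        0.00123873]), 'tau': array([-5.16689795e-05, -4.43303418e+01, -1.78587806e+01, -2.05001611e-04,
        3.85042542e-03, -4.96786058e-06]), 'tcp_pos': array([0.15057207, 0.60594326, 0.23044465]), 'tool_rot': array([ 1.21581633e-01,  9.92580974e-01, -9.18598967e-04, -2.70985173e-04]), 'force': array([ 0.40421942, -0.16457099, -0.27049002]), 'ft_torque': array([-0.04051649, -0.04645764, -0.03594198]), 'finger_gap': 0.9998950135473186}
```

View pics/top0.png

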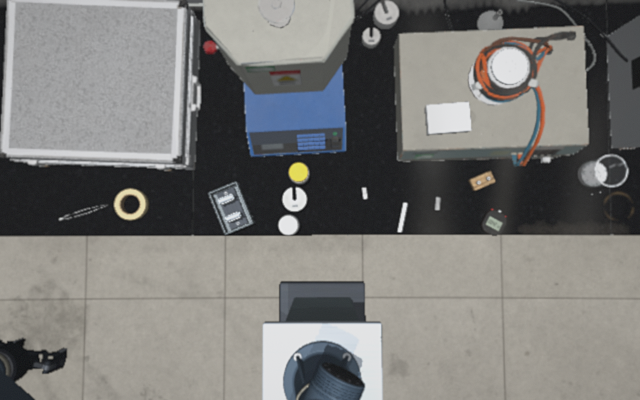

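View pics/scene0.png

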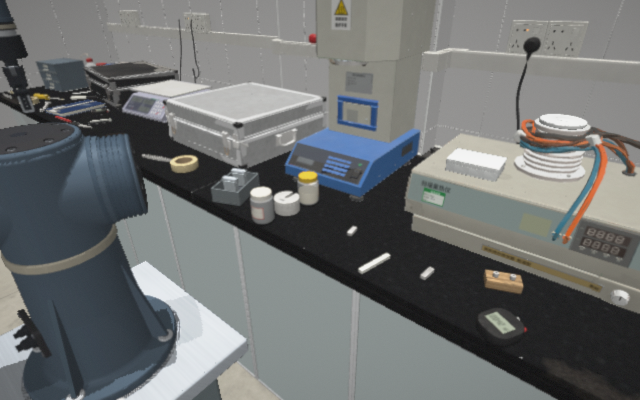

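Top view: bar at (403,217), packing pieces at (364,193) and (437,203), jig tray at (231,208), jars at (299,172) and (288,225), weight at (294,199). The scene view agrees with this: bar at (374,263). Next I measure with masks.

Run:
```python
from h import *
im=cv2.imread('pics/top0.png');g=im.max(2)
def rect(x0,y0,x1,y1,th,z,lab):
    m=(g[y0:y1,x0:x1]>th).astype(np.uint8)
    cs,_=cv2.findContours(m,cv2.RETR_EXTERNAL,cv2.CHAIN_APPROX_NONE)
    c=max(cs,key=cv2.contourArea)[:,0]+[x0,y0]
    P=np.array([onz('top',*p,z)[:2] for p in c])*1000
    (cx,cy),(w,h),a=cv2.minAreaRect(P.astype(np.float32))
    B=cv2.boxPoints(((cx,cy),(w,h),a));e=[B[1]-B[0],B[2]-B[1]];L=max(e,key=np.linalg.norm)
    ys,xs=np.nonzero(m);M=P-P.mean(0)
    v=np.linalg.svd(M,full_matrices=False)[2][0]
    print(lab,np.round([cx,cy,w,h]),'ang',round(np.degrees(np.arctan2(L[1],L[0]))%180,1),'pca',round(np.degrees(np.arctan2(v[1],v[0]))%180,1),'mean',P.mean(0).round())
rect(390,195,418,234,110,.008,'bar')
rect(355,180,375,205,110,.008,'s1')
rect(428,190,448,215,80,.008,'s2')
rect(200,175,262,234,75,.040,'tray')
rect(277,213,301,234,110,.075,'jar1');rect(280,186,310,212,120,.036,'wt');rect(286,160,312,184,120,.075,'jar2')
a=im[170:240,195:315];b=im[180:240,350:450]
cv2.imwrite('pics/c1.png',np.hstack([cv2.resize(a,None,fx=5,fy=5,interpolation=2)[:300],]) if 0 else cv2.resize(im[160:240,195:315],None,fx=6,fy=6,interpolation=cv2.INTER_CUBIC))
```

```text
bar [ 432. -216.   14.   83.] ang 167.6 pca 167.1 mean [ 432. -216.]
s1 [ 497. -116.   13.   32.] ang 179.6 pca 5.1 mean [ 497. -115.]
s2 [ 469. -311.   14.   38.] ang 173.5 pca 173.0 mean [ 468. -310.]
tray [458. 241. 123.  83.] ang 22.0 pca 22.4 mean [458. 241.]
jar1 [414.  86.  51.  46.] ang 89.8 pca 88.6 mean [413.  86.]
wt [480.  73.  64.  64.] ang 179.8 pca 2.3 mean [483.  73.]
jar2 [548.  59.  49.  52.] ang 179.8 pca 32.6 mean [547.  59.]
```

View pics/c1.png

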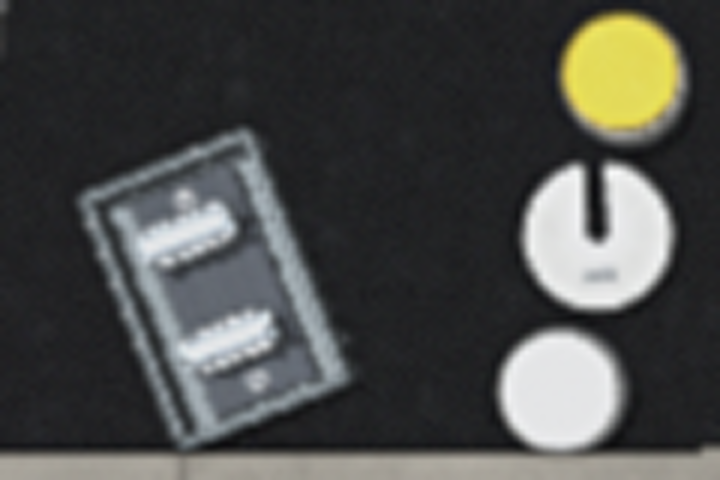

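Tray centre is (458,241) mm with its x axis at about 22°. The rollers sit centrally in the tray. Bar is at (432,-216) with its length at 167°. I set out at height, clear of the row.

send_rows --motion '[{"gripper": 85,"travel": [-16,-11,0],"rotation": [0,0,0]},{"gripper": 85,"travel": [-33,-24,0],"rotation": [0,0,0]},{"gripper": 85,"travel": [-33,-24,0],"rotation": [0,0,0]},{"gripper": 85,"travel": [-33,-24,0],"rotation": [0,0,0]},{"gripper": 85,"travel": [-33,-24,0],"rotation": [0,0,0]},{"gripper": 85,"travel": [-33,-24,0],"rotation": [0,0,0]},{"gripper": 85,"travel": [-33,-24,0],"rotation": [0,0,0]},{"gripper": 85,"travel": [-33,-24,0],"rotation": [0,0,0]},{"gripper": 85,"travel": [-33,-24,0],"rotation": [0,0,0]},{"gripper": 85,"travel": [-33,-24,0],"rotation": [0,0,0]},{"gripper": 85,"travel": [-33,-24,0],"rotation": [0,0,0]},{"gripper": 85,"travel": [-31,-22,0],"rotation": [0,0,0]}]'

```text
t: 1.1
tcp_pos: [0.4516, 0.2485, 0.2311]
tool_rot: [0.122, 0.993, -0.0, -0.0]
force: [0.4, 0.8, -0.1]
finger_gap: 0.998
```

send_rows --motion '[{"gripper": 85,"travel": [-8,-38,0],"rotation": [0,0,0]},{"gripper": 85,"travel": [-8,-38,0],"rotation": [0,0,0]},{"gripper": 85,"travel": [-8,-38,0],"rotation": [0,0,0]},{"gripper": 85,"travel": [-8,-38,0],"rotation": [0,0,0]},{"gripper": 85,"travel": [-8,-38,0],"rotation": [0,0,0]},{"gripper": 85,"travel": [-8,-38,0],"rotation": [0,0,0]},{"gripper": 85,"travel": [-8,-38,0],"rotation": [0,0,0]},{"gripper": 85,"travel": [-8,-38,0],"rotation": [0,0,0]},{"gripper": 85,"travel": [-8,-38,0],"rotation": [0,0,0]},{"gripper": 85,"travel": [-8,-38,0],"rotation": [0,0,0]},{"gripper": 50,"travel": [-8,-38,0],"rotation": [0,0,0]},{"gripper": 50,"travel": [-4,-20,0],"rotation": [0,0,0]}]'

```text
t: 2.1
tcp_pos: [0.4344, -0.2011, 0.2313]
tool_rot: [0.123, 0.992, -0.001, 0.001]
force: [0.3, 0.8, -0.6]
finger_gap: 0.747
```

```bash
cat >> h.py <<'E'
from scipy.spatial.transform import Rotation as R
def go(x,y,z,yawx):
    s=manip.sense();r=R.from_quat(s['tool_rot']);M=r.as_matrix()
    d=M.T@(np.array([x,y,z])-s['tcp_pos']*1000)
    w=np.radians(yawx);T=np.array([[np.cos(w),np.sin(w),0],[np.sin(w),-np.cos(w),0],[0,0,-1]])
    print('t',round(s['t'],2),'tcp',(s['tcp_pos']*1000).round(1),'yawx',round(np.degrees(np.arctan2(M[1,0],M[0,0])),2),'gap',round(s['finger_gap']*85.4,1),'F',s['force'].round(2),'q',s['q'].round(2))
    print('travel',d.round(1),'rot',np.degrees(R.from_matrix(M.T@T).as_rotvec()).round(2))
E
python3 -c "
from h import *
go(432,-216,120,167.3)
print([onz('top',*p,.060).round(4) for p in((226.3,198.7),(233,216.7))])"
```

```text
t 2.1 tcp [ 434.4 -201.1  231.3] yawx 165.87 gap 63.8 F [ 0.26  0.76 -0.58] q [-0.67  0.33  1.79 -0.    1.02 -1.99]
travel [ -1.1 -14.9 111.3] rot [-0.11  0.09 -1.43]
[array([0.4806, 0.2472, 0.06  ]), array([0.4338, 0.2297, 0.06  ])]
```

send_rows --motion '[{"gripper": 40,"travel": [-1,-8,20],"rotation": [0,0,-0.7]},{"gripper": 40,"travel": [0,-7,30],"rotation": [0,0,-0.7]},{"gripper": 40,"travel": [0,0,30],"rotation": [0,0,0]},{"gripper": 40,"travel": [0,0,30],"rotation": [0,0,0]},{"gripper": 40,"travel": [0,0,30],"rotation": [0,0,0]},{"gripper": 40,"travel": [0,0,30],"rotation": [0,0,0]},{"gripper": 40,"travel": [0,0,10],"rotation": [0,0,0]},{"gripper": 40,"travel": [0,0,0],"rotation": [0,0,0]},{"gripper": 40,"travel": [0,0,0],"rotation": [0,0,0]}]'

```text
t: 2.85
tcp_pos: [0.4318, -0.2115, 0.0514]
tool_rot: [0.109, 0.994, 0.0, -0.0]
force: [0.2, -0.8, 0.2]
finger_gap: 0.467
```

Run:
```python
from h import *
go(432,-216,2,167.3)
im=manip.snapshot('scene')[:,:,::-1];im2=manip.snapshot('top')[:,:,::-1]
a=cv2.resize(im[170:300,290:450],(800,650),interpolation=2)[:590]
cv2.imwrite('pics/g1.png',a)
# bar ends from the scene view of start picture, same top plane
s=cv2.imread('pics/scene0.png');m=(s.max(2)>120).astype(np.uint8)[245:285,350:400]
c=max(cv2.findContours(m,0,1)[0],key=cv2.contourArea)[:,0]+[350,245]
(cx,cy),wh,a=cv2.minAreaRect(c.astype(np.float32));print(cx,cy,wh,onz('scene',cx,cy,.006).round(4))
```

```text
t 2.85 tcp [ 431.8 -211.5   51.4] yawx 167.44 gap 39.9 F [ 0.2  -0.77  0.15] q [-0.69  0.65  1.93  0.    0.56 -2.04]
travel [-1.2 -4.4 49.4] rot [ 0.02 -0.04  0.14]
373.85491943359375 262.25128173828125 (6.9102301597595215, 34.47917175292969) [ 0.4312 -0.2184  0.006 ]
```

View pics/g1.png

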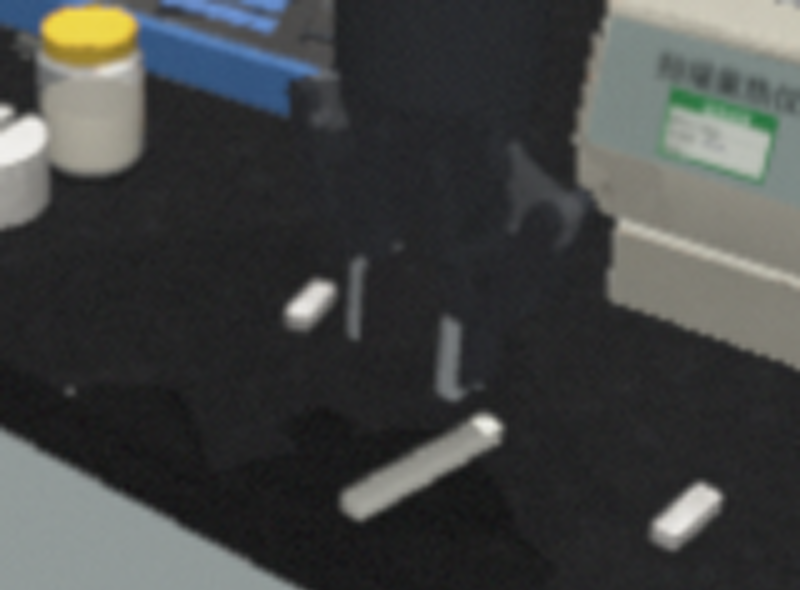

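The open pads (crop (355,300) and (450,360)) straddle the bar line from above, and the bar has not moved. The two views agree on its centre to 2 mm. Going down and closing.

send_rows --newtons 40 --motion '[{"gripper": 40,"travel": [-1,-5,8],"rotation": [0,0,0]},{"gripper": 40,"travel": [0,0,15],"rotation": [0,0,0]},{"gripper": 40,"travel": [0,0,12],"rotation": [0,0,0]},{"gripper": 40,"travel": [0,0,9],"rotation": [0,0,0]},{"gripper": 40,"travel": [0,0,4],"rotation": [0,0,0]},{"gripper": 40,"travel": [0,0,0],"rotation": [0,0,0]},{"gripper": 40,"travel": [0,0,0],"rotation": [0,0,0]},{"gripper": 40,"travel": [0,0,0],"rotation": [0,0,0]}]'

```text
t: 3.62
tcp_pos: [0.432, -0.2169, 0.0038]
tool_rot: [0.109, 0.994, -0.0, 0.0]
force: [0.0, -0.4, -0.4]
finger_gap: 0.472
```

send_rows --newtons 40 --motion '[{"gripper": 4,"travel": [0,0,0],"rotation": [0,0,0]},{"gripper": 4,"travel": [0,0,0],"rotation": [0,0,0]},{"gripper": 4,"travel": [0,0,0],"rotation": [0,0,0]},{"gripper": 4,"travel": [0,0,0],"rotation": [0,0,0]},{"gripper": 4,"travel": [0,0,0],"rotation": [0,0,0]},{"gripper": 4,"travel": [0,0,0],"rotation": [0,0,0]},{"gripper": 4,"travel": [0,0,0],"rotation": [0,0,0]},{"gripper": 4,"travel": [0,0,0],"rotation": [0,0,0]},{"gripper": 4,"travel": [0,0,0],"rotation": [0,0,0]},{"gripper": 4,"travel": [0,0,0],"rotation": [0,0,0]}]'

```text
t: 4.45
tcp_pos: [0.4319, -0.2167, 0.0038]
tool_rot: [0.109, 0.994, -0.0, 0.0]
force: [1.1, 0.6, 6.2]
finger_gap: 0.094
```

send_rows --motion '[{"gripper": 4,"travel": [0,0,0],"rotation": [0,0,0]},{"gripper": 4,"travel": [0,0,0],"rotation": [0,0,0]},{"gripper": 4,"travel": [0,0,-5],"rotation": [0,0,0]},{"gripper": 4,"travel": [0,0,-10],"rotation": [0,0,0]},{"gripper": 4,"travel": [0,0,-15],"rotation": [0,0,0]},{"gripper": 4,"travel": [0,0,-15],"rotation": [0,0,0]},{"gripper": 4,"travel": [0,0,-15],"rotation": [0,0,0]},{"gripper": 4,"travel": [0,0,0],"rotation": [0,0,0]},{"gripper": 4,"travel": [0,0,0],"rotation": [0,0,0]}]'

```text
t: 5.2
tcp_pos: [0.4321, -0.217, 0.0643]
tool_rot: [0.109, 0.994, -0.001, 0.001]
force: [0.3, 0.3, 0.3]
finger_gap: 0.099
```

Run:
```python
from h import *
go(432,-216,160,167.3)
im=manip.snapshot('scene')[:,:,::-1];cv2.imwrite('pics/scene1.png',im)
cv2.imwrite('pics/g2.png',cv2.resize(im[180:280,310:450],(800,571),interpolation=2))
```

```text
t 5.2 tcp [ 432.1 -217.    64.3] yawx 167.44 gap 8.4 F [0.25 0.27 0.3 ] q [-0.7   0.63  1.92 -0.    0.59 -2.05]
travel [  0.1   0.8 -95.7] rot [-0.07  0.12  0.14]
```

View pics/g2.png

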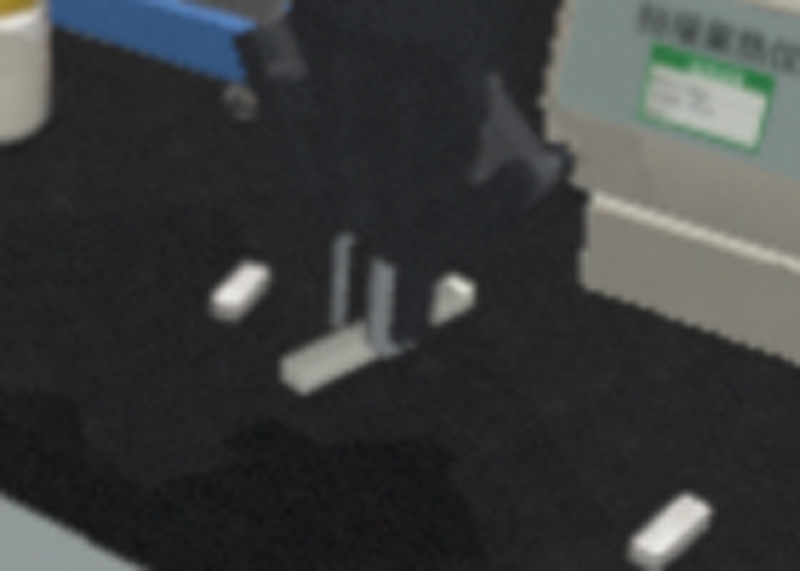

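The bar is held between the pads (crop centre about (385,330)), roughly mid-length and level, with both packing pieces in place. Lifting and crossing high.

send_rows --motion '[{"gripper": 4,"travel": [0,0,-15],"rotation": [0,0,0]},{"gripper": 4,"travel": [0,0,-30],"rotation": [0,0,0]},{"gripper": 4,"travel": [0,0,-30],"rotation": [0,0,0]},{"gripper": 4,"travel": [0,0,-20],"rotation": [0,0,0]},{"gripper": 4,"travel": [0,0,0],"rotation": [0,0,0]},{"gripper": 4,"travel": [2,12,0],"rotation": [0,0,0]},{"gripper": 4,"travel": [4,24,0],"rotation": [0,0,0]},{"gripper": 4,"travel": [5,30,0],"rotation": [0,0,0]},{"gripper": 4,"travel": [5,30,0],"rotation": [0,0,0]},{"gripper": 4,"travel": [5,30,0],"rotation": [0,0,0]},{"gripper": 4,"travel": [5,30,0],"rotation": [0,0,0]},{"gripper": 4,"travel": [5,30,0],"rotation": [0,0,0]}]'

```text
t: 6.25
tcp_pos: [0.4396, -0.0257, 0.1563]
tool_rot: [0.11, 0.994, 0.001, -0.003]
force: [0.2, -0.2, -0.0]
finger_gap: 0.091
```

send_rows --motion '[{"gripper": 4,"travel": [5,30,0],"rotation": [0,0,0]},{"gripper": 4,"travel": [5,30,0],"rotation": [0,0,0]},{"gripper": 4,"travel": [5,30,0],"rotation": [0,0,0]},{"gripper": 4,"travel": [5,30,0],"rotation": [0,0,0]},{"gripper": 4,"travel": [5,30,0],"rotation": [0,0,0]},{"gripper": 4,"travel": [5,30,0],"rotation": [0,0,0]},{"gripper": 4,"travel": [5,30,0],"rotation": [0,0,0]},{"gripper": 4,"travel": [5,30,0],"rotation": [0,0,0]},{"gripper": 4,"travel": [3,20,0],"rotation": [0,0,0]},{"gripper": 4,"travel": [1,6,0],"rotation": [0,0,0]},{"gripper": 4,"travel": [0,0,0],"rotation": [0,0,0]},{"gripper": 4,"travel": [0,0,0],"rotation": [0,0,0]}]'

```text
t: 7.25
tcp_pos: [0.4551, 0.2405, 0.1568]
tool_rot: [0.109, 0.994, -0.001, -0.002]
force: [0.4, -0.2, 0.5]
finger_gap: 0.097
```

send_rows --motion '[{"gripper": 4,"travel": [0,0,0],"rotation": [0,0,-3]},{"gripper": 4,"travel": [0,0,0],"rotation": [0,0,-5]},{"gripper": 4,"travel": [0,0,0],"rotation": [0,0,-5]},{"gripper": 4,"travel": [0,0,0],"rotation": [0,0,-5]},{"gripper": 4,"travel": [0,0,0],"rotation": [0,0,-5]},{"gripper": 4,"travel": [0,0,0],"rotation": [0,0,-5]},{"gripper": 4,"travel": [0,0,0],"rotation": [0,0,-4]},{"gripper": 4,"travel": [0,0,0],"rotation": [0,0,-2.6]},{"gripper": 4,"travel": [0,0,0],"rotation": [0,0,0]},{"gripper": 4,"travel": [0,0,0],"rotation": [0,0,0]},{"gripper": 4,"travel": [0,0,0],"rotation": [0,0,0]}]'

```text
t: 8.17
tcp_pos: [0.4566, 0.24, 0.158]
tool_rot: [-0.19, 0.982, -0.0, -0.001]
force: [0.0, 1.2, -0.0]
finger_gap: 0.095
```

Run:
```python
from h import *
go(457.8,240,75.8,202)
im=manip.snapshot('scene')[:,:,::-1];cv2.imwrite('pics/scene2.png',im)
it=manip.snapshot('top')[:,:,::-1];cv2.imwrite('pics/top2.png',it)
cv2.imwrite('pics/g3.png',np.hstack([cv2.resize(im[110:220,180:290],(400,400),interpolation=2),cv2.resize(it[150:240,190:280],(400,400),interpolation=2)]))
for c,y in(('near',-217+8.6),('far',-217-8.6)):
    x=432-38.9 if c=='near' else 432+38.9
    print(c,((proj('scene',(x/1e3,y/1e3,.0643))-[310,180])*5.714).round())
```

```text
t 8.17 tcp [456.6 240.  158. ] yawx -158.1 gap 8.1 F [ 0.05  1.19 -0.04] q [ 0.27  0.49  1.78 -0.    0.88 -1.69]
travel [-1.3 -0.4 82.2] rot [-0.   -0.06 -0.1 ]
near [286. 374.]
far [454. 288.]
```

View pics/g3.png

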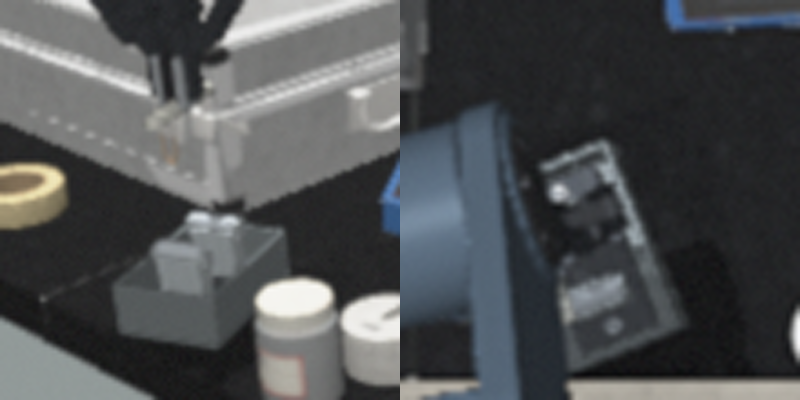

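In the scene half the bar is seen at about (170,125), above the jig (rollers at (185,245) and (215,220)). In the top half the arm hides the bar, but the tray and rollers are where they were. The lifted bar's ends also agreed with the prediction to 1–2 px, so it is centred in the grip. Lowering in two steps.

send_rows --motion '[{"gripper": 4,"travel": [-1,0,6],"rotation": [0,0,0]},{"gripper": 4,"travel": [0,0,10],"rotation": [0,0,0]},{"gripper": 4,"travel": [0,0,10],"rotation": [0,0,0]},{"gripper": 4,"travel": [0,0,10],"rotation": [0,0,0]},{"gripper": 4,"travel": [0,0,10],"rotation": [0,0,0]},{"gripper": 4,"travel": [0,0,10],"rotation": [0,0,0]},{"gripper": 4,"travel": [0,0,10],"rotation": [0,0,0]},{"gripper": 4,"travel": [0,0,8],"rotation": [0,0,0]},{"gripper": 4,"travel": [0,0,5],"rotation": [0,0,0]},{"gripper": 4,"travel": [0,0,0],"rotation": [0,0,0]},{"gripper": 4,"travel": [0,0,0],"rotation": [0,0,0]}]'

```text
t: 9.18
tcp_pos: [0.4577, 0.2412, 0.079]
tool_rot: [-0.191, 0.982, -0.0, -0.0]
force: [-0.0, 0.5, 0.1]
finger_gap: 0.098
```

Run:
```python
from h import *
go(457.8,240,75.8,202)
im=manip.snapshot('scene')[:,:,::-1].copy();it=manip.snapshot('top')[:,:,::-1]
cv2.imwrite('pics/scene3.png',im);cv2.imwrite('pics/top3.png',it)
a=cv2.resize(im[155:215,200:270],(700,600),interpolation=2)
w=np.radians(22);L=np.array([np.cos(w),np.sin(w)]);W=np.array([-L[1],L[0]])
tc=manip.sense()['tcp_pos']
P=lambda p:tuple(int(v) for v in ((proj('scene',p)-[200,155]+.5)*10))
for s in(-1,1):   # predicted bar end rectangles (red), roller top lines (green), tray rim corners (blue)
    c=tc[:2]+s*.04*L
    for a1,a2 in((-1,0),(-1,1),(1,0),(1,1)):
        cv2.circle(a,P([*(c+a1*.005*W),tc[2]-.0038+a2*.008]),4,(0,0,255),1)
    c=np.array([.4578,.240])+s*.025*L
    for k in(-1,1): cv2.circle(a,P([*(c+k*.018*W),.062]),4,(0,255,0),1)
    for k in(-1,1): cv2.circle(a,P([*(np.array([.4578,.240])+s*.06*L+k*.04*W),.040]),4,(255,0,0),1)
cv2.imwrite('pics/g4.png',a)
```

```text
t 9.18 tcp [457.7 241.2  79. ] yawx -157.97 gap 8.4 F [-0.03  0.51  0.07] q [ 0.27  0.63  1.83 -0.    0.69 -1.69]
travel [ 0.4 -1.2  3.2] rot [ 0.   -0.03  0.03]
```

View pics/g4.png

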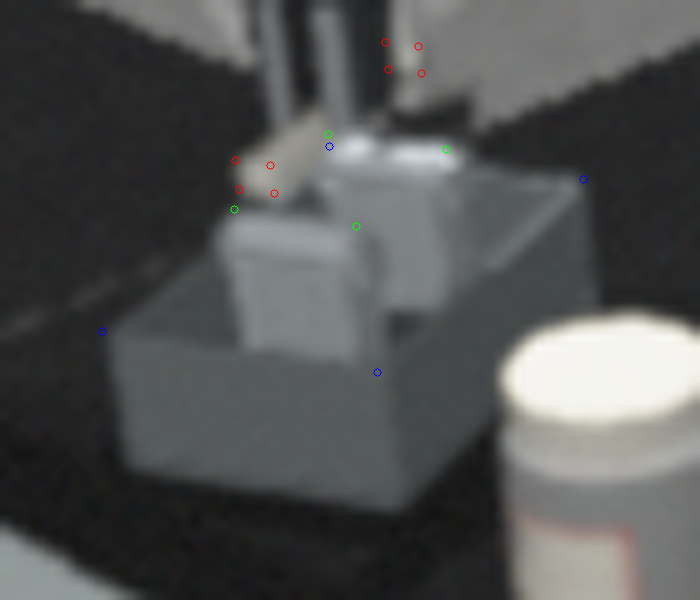

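Predicted marks against the picture: roller ends, tray corners and the bar's near end (255,180) all lie within about 1 px (3 mm) of what is seen. The bar runs over both rollers, with a gap visible below it. I finish with a small correction.

send_rows --motion '[{"gripper": 4,"travel": [0,-1,1.5],"rotation": [0,0,0]},{"gripper": 4,"travel": [0,0,1.5],"rotation": [0,0,0]},{"gripper": 4,"travel": [0,0,0],"rotation": [0,0,0]},{"gripper": 4,"travel": [0,0,0],"rotation": [0,0,0]},{"gripper": 4,"travel": [0,0,0],"rotation": [0,0,0]},{"gripper": 4,"travel": [0,0,0],"rotation": [0,0,0]},{"gripper": 4,"travel": [0,0,0],"rotation": [0,0,0]},{"gripper": 4,"travel": [0,0,0],"rotation": [0,0,0]}]'

```text
t: 9.95
tcp_pos: [0.4581, 0.2404, 0.0764]
tool_rot: [-0.191, 0.982, 0.0, 0.0]
force: [-0.6, 0.8, 0.3]
finger_gap: 0.095
```

Run:
```python
from h import *
go(457.8,240,75.8,202)
im=manip.snapshot('scene')[:,:,::-1]
s0=cv2.imread('pics/scene0.png')
d=cv2.absdiff(im,s0).max(2)
for n,(x0,y0,x1,y1) in dict(jars=(248,185,322,224),s1=(343,222,360,238),s2=(416,264,438,282)).items(): print(n,d[y0:y1,x0:x1].mean().round(1),d[y0:y1,x0:x1].max())
cv2.imwrite('pics/g5.png',cv2.resize(im[145:295,190:450],(780,450),interpolation=2))
```

```text
t 9.95 tcp [458.1 240.4  76.4] yawx -157.97 gap 8.1 F [-0.63  0.78  0.35] q [ 0.27  0.63  1.83  0.    0.68 -1.69]
travel [ 0.5 -0.2  0.6] rot [-0.    0.01  0.03]
jars 5.2 16
s1 4.0 11
s2 4.3 11
```

View pics/g5.png

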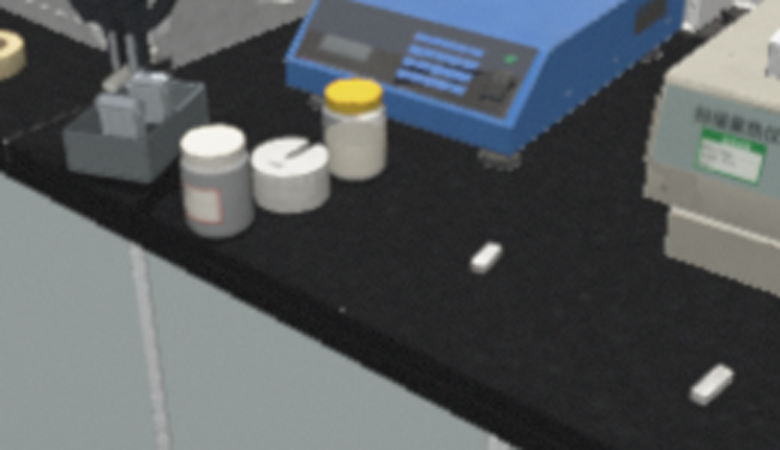

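The bar sits over both rollers with its near end at (118,78). The jars, weight and packing pieces are unchanged: picture difference is at noise level. Handing in.

```bash
python3 -c "
from station import manip
print(manip.sign_off())"
```

```text
the job is handed in; nothing more can be done
None
```

I picked the bar up at mid-length and lifted it to about 150 mm. I carried it over the row, turned it 34.6° to match the jig, and lowered it over the rollers. The job was handed in at about 10 s with the bar held there; `sign_off` gives no verdict.

**Position:** the fingertips (TCP) ended at (458.1, 240.4, 76.4) mm, against my estimate of the bed centre at (457.8, 240). The bar's underside is about 10.6 mm above the rollers, and its direction is within 0.1° of the measured jig axis. In the scene view, the bar and jig matched the predicted positions to about 1 px, or 3 mm.

**Other objects:** at the end the jars, weight and packing pieces showed no change from the start picture beyond image noise. The force readings showed no sign of contact with the jig.

**Doubts:**
- **Grip opening:** it reads about 8.1 mm on the 10 mm wide bar. I put this down to the pads giving, since the bar looks flat and level, but I did not measure its roll separately.
- **Top view:** the arm hid the bar over the jig there, so the final position rests on the scene view and the arm's own pose.

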